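Close the draught shield and tare the bench balance

TASK

The dish on the bench balance is to be tared out of the draught. With the fingertips, gently swing the lid of the draught shield down until it is fully shut, then, with it shut, press the tare key (the long bar-shaped key in the row) lightly all the way down and let it come up again. Press no other key, do not touch the dish, do not shift the balance or the things round it, and lift nothing.

Things in the scene. Friction and masses are not known exactly. Their poses are not given: they have to be found in the camera images.
- balance: bench balance, pale grey case 200 mm deep, 164 mm wide, loose on rubber feet (about 1.6 kg). Origin on the bench under it; x points to its back, y to the left as one faces its keypad. Case x -104..96, y -82..82 mm, flat top 40 mm up. Four grey keys at x -78 mm, left to right: round, round, long bar, round (y 52, 24, -12, -48 mm). Behind them a display, then the draught shield.
- lid (a joint): flat lid hinged along the back rim of the draught shield: grey frame, clear middle, 118 x 118 mm, 4 mm thick, finger tab at the middle of its free front edge reaching 131 mm from the hinge. Value in rad: 0 = shut, level on the rim; grows as the free edge rises (1.57 = upright). Friction hinge: stays at any angle; 1 N at the edge swings it. A soft rim seal gives 1 mm at 10 N.
- lid_hinge (a point): point on the hinge axis of the lid, at its middle, 89 mm above the bench at x +95 mm in the balance's frame; the axis runs along the balance's y. At lid angle a, a point of the lid at distance d from the hinge lies d cos(a) in front of (-x) and d sin(a) above this point.
- lid_push (a point): point on the lid's outer (upper) face on its centre line, 95 mm from the hinge, 4 mm off the underside; its frame turns with the lid (z = outward normal of the outer face, -x towards the free edge). 93 mm above the bench when the lid is shut.
- tare_key (a joint): travel of the tare key, the long bar-shaped one (34 mm wide, 16 mm front to back): 0 = up, 0.003 = fully down (m). A sprung key: 1 N starts it, 3.2 N holds it fully down, and it comes up again when released.
- tare_top (a point): centre of the tare key's top face, 45.5 mm above the bench with the key up, 42.5 mm fully down; it goes straight down.
- key_1 (a joint): travel of the leftmost round key (16 mm across, same height and travel as the tare key, m); it is to be left alone.
- key_2 (a joint): travel of the second round key, just left of the tare key (m); to be left alone.
- key_3 (a joint): travel of the round key right of the tare key (m); to be left alone.
- dish: small white flux dish, 62 mm across and 18 mm tall, standing on the balance's pan inside the shield; origin at the centre of its underside.
- pan (a point): centre of the top of the round steel pan (90 mm across), 50 mm above the bench, in the middle of the clear square draught shield: 114 x 114 mm outside, walls 3 mm thick, standing 48 mm high on the case with its rim 88 mm above the bench; centre at x +37 mm in the balance's frame.
- ring_box: closed dark leather ring box, 56 x 54 x 42 mm, a bystander on the bench; origin at the centre of its underside.
- pumice_jar: small glass jar with a white cap, 48 mm across, 52 mm tall, a bystander on the bench; origin at the centre of its underside.
- stone_tin: flat tin with a brown lid, 58 x 88 x 20 mm, a bystander on the bench; origin at the centre of its underside.
- tweezers: steel soldering tweezers lying flat, 13 x 165 x 10 mm, a bystander on the bench; origin at the centre of its underside.
- loupe: folding pocket loupe, 24 x 32 x 19 mm, a bystander on the bench; origin at the centre of its underside.
There are look-alikes about, which are no part of the job. Several things have the shape of the dish; the one meant has the colours described above.

How it is judged (in metres and radians):
On the way, in this order (a step that is already met when the one before it is completed fails the run):
1. the lid of the draught shield is shut (value of joint lid below 0.035 rad), for 0.2 s.
2. the tare key is pressed fully down with the lid shut (value of joint lid below 0.035 rad and value of joint tare_key above 0.0024 m), for 0.1 s.
At the end, for the whole second after the job is handed in: the lid is shut (within 0.035 rad), all keys are up again, the dish stands upright on the pan within 20 mm of its centre, and the balance stands still on the bench within 15 mm of where it was (value of joint lid below 0.035 rad and value of joint each of tare_key, key_1, key_2, key_3 below 0.0006 m and horizontal distance between dish and pan below 0.02 m and height (world z) of dish above 0.045 m and angle between dish's own z axis and vertical below 0.1 rad and distance of balance from where it was at the start of the episode below 0.015 m and height (world z) of balance below 0.005 m and linear speed of balance below 0.02 m/s); the robot touches nothing.
It fails at once if a round key is pressed (value of joint any of key_1, key_2, key_3 above 0.001 m).
It fails at once if the balance is shoved or lifted (15 mm) (distance of balance from where it was at the start of the episode above 0.015 m).
It fails at once if the robot or the lid touches the dish (contact force between any of the arm, the fingers, lid and dish above 0.3 N).
It fails at once if the lid is slammed (faster than 3 rad/s), or the lid or tare key is pressed harder than 35 N (velocity of joint lid below -3 rad/s or contact force between the fingers and tare_key above 35 N or contact force between the fingers and lid above 35 N).
It fails at once if a thing beside the balance is moved by more than 15 mm (distance of any of ring_box, pumice_jar, stone_tin, tweezers, loupe from where it was at the start of the episode above 0.015 m).
It also fails if it takes over 42 s, if anything falls off the work surface, if the arm or the gripper's body presses on something with over 40 N, if the wrist force passes 120 N, or if a joint passes its speed limit or range.

ROBOT

A 6-joint arm with a two-finger parallel gripper is mounted at the origin on a cart in front of the work surface, level with it; the furniture and walls round the work are solid. World frame = base frame: x ahead of the robot, y to its left, z up, the work surface at z = 0. Lengths are in m, angles in degrees, forces in N, time in s.
With the tool pointing down it reaches from about 0.4 to 0.825 m from the base axis. Payload 7 kg.
Tool frame: the origin (TCP) lies at the centre of the arm's flange, where the gripper is bolted on; the fingertips stand 178 mm ahead of it and the grasp point (between the pads) lies 159 mm ahead of it; x points along the fingers, y is the direction in which the jaws open and shut, and the axes are right-handed (so a half turn about x gives the same grasp; the last joint's range is limited). The gripper opens to 88 mm and grips with 3 to 60 N. Pads are 19 mm wide; open, the fingers measure 130 mm over their backs; the gripper's body (78 mm by 193 mm) begins 47 mm behind the grasp point.
Start: joints at [93.111, 20.546, 0.682, 0, -70.136, -16.507], TCP at [0.156, 0.657, 0.405] pointing down, gripper open.
Joint ranges: [-176.03, 176.03], [-82.01, 121.73], [-58.28, 71.71], [-173.87, 95.51], [-174.79, -0.11], [-173.66, 173.66]. Speed limits (degrees/s): [136.94, 136.94, 172.46, 180, 180, 180].

INTERFACE

Orientations are given as [roll, pitch, yaw] about the fixed x, y, z axes, in that order (R = Rz(yaw) Ry(pitch) Rx(roll)).
In Python, from plant import ctrl gives the robot as it stands. The module is installed in compiled form; this text tells all that it offers.
- The arm moves only by the shell command python3 -m inch 'ROWS'. ROWS is JSON, one flat list of numbers, 7 for each row, row after row: the shift along the tool's x, y, z in m, then the turn, a rotation vector about the tool's x, y, z in degrees, then the finger opening in m, from 0 to 0.0876. In form: [dx, dy, dz, rx, ry, rz, hand, dx, dy, dz, rx, ry, rz, hand, ...]. A call has 1 to 20 rows; each row shifts and turns the pose as measured when the row begins, along the tool's axes as they then stand; what a row does not reach is not made up. A row lasts 1/8 s, in which the tool goes at most 62.5 mm and 10.7 degrees, less where a joint would pass 70% of its speed; a pose out of reach is approached as far as the arm can. A call with a gripper value outside its range is refused whole. The fingers move at their own pace and stop on an object; the grip force is fixed at half the most. Time passes only in rows, so rows that do not move let the fingers close. It gives the time, the measured TCP pose, the force and the opening at its end, in the units of the state.
- ctrl.get_obs(): the state, without advancing time (a new reading comes with each control period).
- ctrl.snapshot(name): name is "scene" or "side" or "wrist"; returns a dict with "color" (400x640x3 uint8, red, green, blue), "depth" (400x640 float32, m along the optical axis (not along the pixel's ray), 0 where there is no reading), "K" (3x3 intrinsics, pixels), "position" and "attitude" of the camera in the world; the wrist camera has in their place "hand_eye" (4x4, takes a point from camera to tool coordinates, whose origin is the TCP and whose axes are the tool frame's). Camera axes: x right, y up, looking along -z (the intrinsics and any distortion apply to the point x, -y, -z); pixel columns grow to the right and rows downward; lengths in m; the calibration is good to about 2 mm. A picture is of the moment at which its call begins: read the wrist's pose just before it.
- ctrl.close_job(): hands the job in, once; it reports no verdict.
The state is a dict: "clock": time; "joint_pos": joint angles; "qvel": joint speeds; "tau": joint torques, N m; "tool_pos": TCP position; "orientation": TCP orientation; "force": force on the tool from outside, world axes, zero at the start; "moment": the same for the moment, N m; "opening": finger opening in m.
Only numpy, scipy, OpenCV 4.12 (cv2) and the standard library are available. Lean on these libraries where they do the work, as an engineer would, in place of code of your own. Each camera call takes 0.05 s, during which the arm holds its last target.

## Working session

There is one attempt and no reset: what is moved stays moved. The work goes in short steps, Python scripts to look and compute and a shell command to move; the robot and the scene stay as the last step left them, time stands still between calls to the robot, and variables do not carry over. Pictures are saved under pics/ and viewed, and the job is handed in when it is done.

```bash
mkdir -p pics; cat > h.py <<'E'
import numpy as np, cv2
from plant import ctrl
def snap(n,tag):
    o=ctrl.get_obs(); s=ctrl.snapshot(n); cv2.imwrite(f'pics/{tag}.png',s['color'][:,:,::-1]); 
    np.savez(f'pics/{tag}.npz',pos=o['tool_pos'],ori=o['orientation'],**{k:np.array(v) for k,v in s.items()}); return s
E
python3 - <<'E'
from h import *
print(ctrl.get_obs())
for n in('scene','side','wrist'):
    s=snap(n,n+'0'); print(n,{k:v for k,v in s.items() if k not in('color','depth')})
E
```

```text
{'clock': 0.0, 'joint_pos': array([ 9.31080937e+01,  2.05918594e+01,  6.33781704e-01, -1.79940449e-02,
       -7.01360689e+01, -1.65067903e+01]), 'qvel': array([-0.04694304, -0.09471979, -0.07130525, -0.02906662, -0.02276649,
       -0.00137964]), 'tau': array([ 1.48743202e-03, -5.82717061e+01,  2.93052274e+01,  6.99721947e+00,
        6.83462567e-03, -1.49993011e-04]), 'tool_pos': array([0.15637884, 0.65644068, 0.4037244 ]), 'orientation': array([ 96.32237225,  89.90434534, -97.08245233]), 'force': array([-0.23980878, -0.3510885 ,  0.13419586]), 'moment': array([-0.00889981,  0.05046122,  0.03369361]), 'opening': 0.08802870757339895}
scene {'K': array([[427.42274612,   0.        , 317.74061833],
       [  0.        , 427.42274612, 195.94894936],
       [  0.        ,   0.        ,   1.        ]]), 'position': array([-0.01106119,  0.09253862,  0.7344018 ]), 'attitude': array([  41.28951296,   -0.99226932, -118.45535696])}
side {'K': array([[434.73306873,   0.        , 310.71481838],
       [  0.        , 434.73306873, 206.09614847],
       [  0.        ,   0.        ,   1.        ]]), 'position': array([0.47930107, 0.59241758, 0.56939445]), 'attitude': array([  57.5062844 ,    0.57681255, -179.88205921])}
wrist {'K': array([[278.96480103,   0.        , 320.78527117],
       [  0.        , 278.96480103, 201.75784944],
       [  0.        ,   0.        ,   1.        ]]), 'hand_eye': array([[ 7.52393338e-04,  2.97656705e-01, -9.54672677e-01,
         1.98264908e-02],
       [ 9.99999715e-01, -2.82863521e-04,  6.99922513e-04,
        -4.68158676e-04],
       [-6.17054458e-05, -9.54672931e-01, -2.97656833e-01,
        -8.11164727e-02],
       [ 0.00000000e+00,  0.00000000e+00,  0.00000000e+00,
         1.00000000e+00]])}
```

View pics/scene0.png

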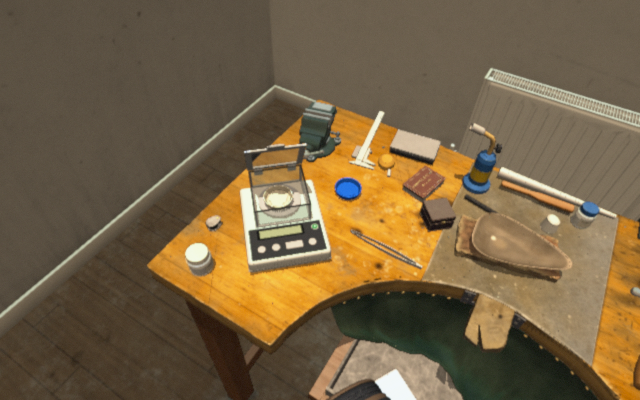

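View pics/side0.png

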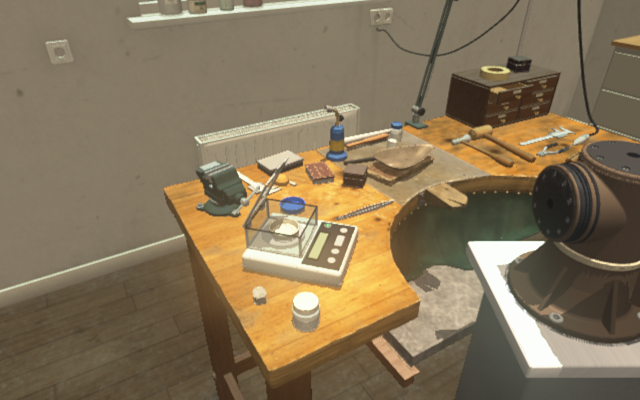

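View pics/wrist0.png

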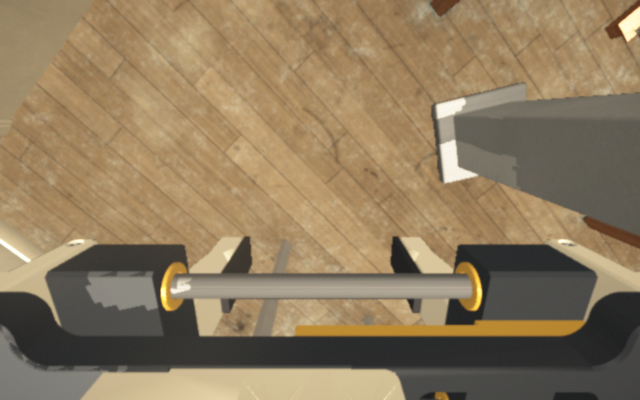

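Scene: balance at about (283,215) with the lid raised (top edge ~(275,155)) and a white dish in it at (280,200). A blue look-alike dish stands at (348,188). Next come enlarged crops.

```bash
python3 - <<'E'
import cv2
a=cv2.imread('pics/scene0.png')[130:290,190:350]; cv2.imwrite('pics/c1.png',cv2.resize(a,(800,800),interpolation=cv2.INTER_CUBIC)[:600+200][:,:])
cv2.imwrite('pics/c1.png',cv2.resize(a[5:150],(600,544),interpolation=cv2.INTER_CUBIC))
b=cv2.imread('pics/side0.png')[150:290,210:390]; cv2.imwrite('pics/c2.png',cv2.resize(b,(720,560),interpolation=cv2.INTER_CUBIC))
E
```

```text
(no output)
```

View pics/c1.png

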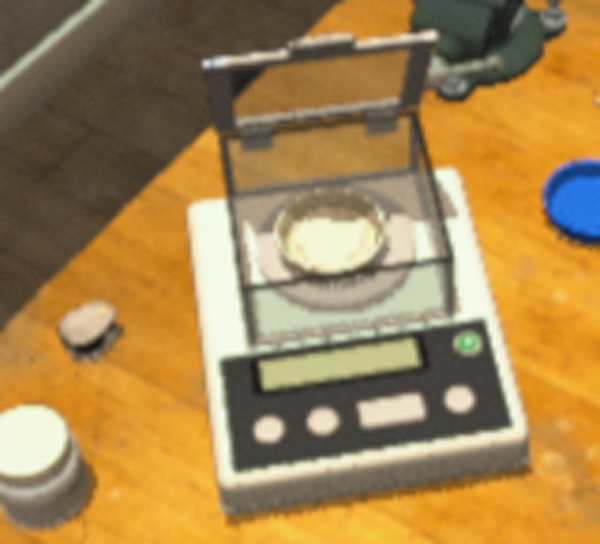

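View pics/c2.png

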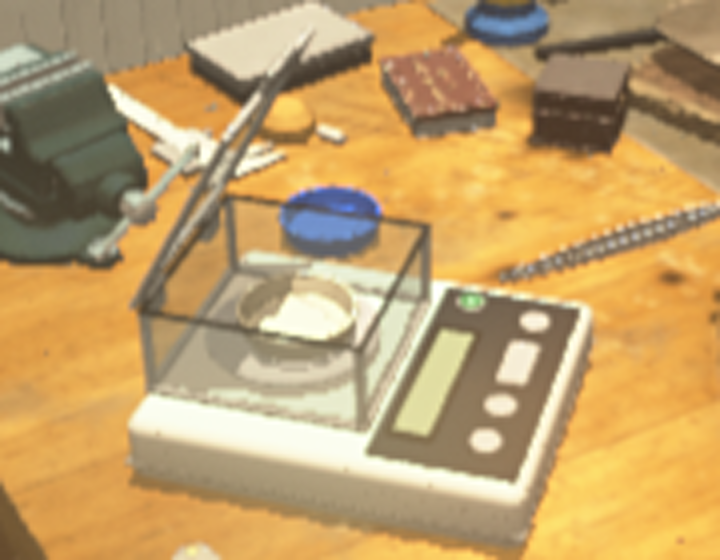

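```bash
cat >> h.py <<'E'
from scipy.spatial.transform import Rotation as Ro
from scipy.optimize import least_squares
def proj(P,d):
    R=Ro.from_euler('xyz',d['attitude'],degrees=True).as_matrix(); p=(np.atleast_2d(P)-d['position'])@R
    u=p*[1,-1,-1]; u=u@np.array(d['K']).T; return u[:,:2]/u[:,2:]
def ray(px,d):
    R=Ro.from_euler('xyz',d['attitude'],degrees=True).as_matrix(); v=np.linalg.inv(d['K'])@[px[0],px[1],1]
    v=R@(v*[1,-1,-1]); return d['position'],v/np.linalg.norm(v)
def tri(a,da,b,db):
    A=np.zeros((3,3));B=np.zeros(3)
    for c,v in(ray(a,da),ray(b,db)):
        M=np.eye(3)-np.outer(v,v);A+=M;B+=M@c
    return np.linalg.solve(A,B)
E
cat > fit.py <<'E'
from h import *
S=np.load('pics/scene0.npz');D=np.load('pics/side0.npz')
m={'k1':[-.078,.052,.0455],'k2':[-.078,.024,.0455],'bar':[-.078,-.012,.0455],'k3':[-.078,-.048,.0455],
'rfl':[-.020,.057,.088],'rfr':[-.020,-.057,.088],'rbl':[.094,.057,.088],'rbr':[.094,-.057,.088],'cbl':[.096,.082,.04],'cbr':[.096,-.082,.04]}
c1=dict(k1=(269,430),k2=(323,420),bar=(392,410),k3=(459,399),rfl=(245,290),rfr=(452,257),cbl=(192,203),cbr=(457,170),rbr=(415,113),fl=(208,63),fr=(436,36),tab=(325,42))
c2=dict(k1=(486,440),k2=(501,405),bar=(518,362),k3=(535,321),rfl=(360,348),rfr=(430,228),rbl=(137,305),rbr=(230,197))
c1={k:np.array(v)/3.75+[190,135] for k,v in c1.items()}; c2={k:np.array(v)/4+[210,150] for k,v in c2.items()}
def W(p,k):
    x,y,t,a=p
    q={'fl':(.118,.059),'fr':(.118,-.059),'tab':(.131,0)}
    if k in q: d,yy=q[k]; L=[.095-d*np.cos(a),yy,.089+d*np.sin(a)]
    else: L=m[k]
    c,s=np.cos(t),np.sin(t); return np.array([x+c*L[0]-s*L[1],y+s*L[0]+c*L[1],L[2]])
def res(p): return np.concatenate([proj(W(p,k),d)[0]-v for c,d in((c1,S),(c2,D)) for k,v in c.items()])
if __name__=='__main__':
    for k in('bar','k1','k3','rfl','rfr','rbr'): print(k,tri(c1[k],S,c2[k],D).round(4))
    b=tri(c1['bar'],S,c2['bar'],D)
    best=min((least_squares(res,[b[0],b[1],t,1.5],loss='soft_l1') for t in np.linspace(-3,3,9)),key=lambda r:r.cost)
    print(best.x,np.degrees(best.x[2:]),best.cost); np.save('fit.npy',best.x)
    r=best.fun.reshape(-1,2).round(1); print(list(zip(list(c1)+list(c2),r.tolist())))
    for k in('bar','tab','rbr','rbl','fl','fr'): print(k,W(best.x,k).round(4))
E
python3 fit.py
```

```text
bar [ 0.4283 -0.1075  0.0413]
k1 [ 0.4466 -0.0457  0.0418]
k3 [ 0.4177 -0.1415  0.0421]
rfl [ 0.5052 -0.0614  0.0842]
rfr [ 0.4725 -0.1659  0.0852]
rbr [ 0.5786 -0.1979  0.0851]
[ 0.50543429 -0.11727584 -0.30133656  1.07735373] [-17.26531284  61.72782187] 14.927701888997138
[('k1', [-0.7, -0.8]), ('k2', [-0.7, -0.3]), ('bar', [-0.7, -0.4]), ('k3', [-0.4, -0.3]), ('rfl', [-1.9, 0.1]), ('rfr', [0.6, 0.8]), ('cbl', [-2.3, -1.8]), ('cbr', [0.6, -2.6]), ('rbr', [0.7, -0.7]), ('fl', [-1.7, 0.4]), ('fr', [0.5, 0.1]), ('tab', [-1.0, -0.2]), ('k1', [0.2, -1.1]), ('k2', [0.2, -1.2]), ('bar', [0.5, -1.2]), ('k3', [0.5, -1.0]), ('rfl', [1.1, 0.0]), ('rfr', [1.1, -1.6]), ('rbl', [0.6, 0.6]), ('rbr', [-0.1, -1.9])]
bar [ 0.4274 -0.1056  0.0455]
tab [ 0.5369 -0.1271  0.2044]
rbr [ 0.5783 -0.1996  0.088 ]
rbl [ 0.6121 -0.0907  0.088 ]
fl [ 0.5603 -0.0725  0.1929]
fr [ 0.5253 -0.1852  0.1929]
```

```bash
cat > plan.py <<'E'
from h import *
import sys
p=np.load('fit.npy'); x,y,t,a=p
Bx=np.array([np.cos(t),np.sin(t),0]);By=np.array([-np.sin(t),np.cos(t),0]); O=np.array([x,y,0])
Rd=np.column_stack([[0,0,-1],By,Bx])
def cur():
    o=ctrl.get_obs(); return o,np.array(o['tool_pos']),Ro.from_euler('xyz',o['orientation'],degrees=True).as_matrix()
def show():
    o,P,R=cur(); tip=P+R@[.178,0,0]; L=tip-O
    print('clk',round(o['clock'],2),'tip balance frame mm',(np.array([L@Bx,L@By,L[2]])*1000).round(1),'turn tool',np.degrees(Ro.from_matrix(R.T@Rd).as_rotvec()).round(2),'F',np.round(o['force'],1),'j',np.round(o['joint_pos'],1))
def go(bx,by,bz):
    o,P,R=cur(); T=O+Bx*bx+By*by+[0,0,bz]; tip=P+R@[.178,0,0]
    print('tool shift mm (tip; current axes)',(R.T@(T-tip)*1000).round(1),' (in desired axes)',(Rd.T@(T-Rd@[.178,0,0]-P)*1000).round(1))
E
python3 - <<'E'
from plan import *
o,P,R=cur(); print(R.round(3)); show(); go(.12,0,.30)
d=np.load('pics/scene0.npz')
# vise / things via depth
for n,px in dict(vise_top=(318,105),vise_low=(322,150),vise2=(305,130),ringbox=(438,210),jar=(198,250),twz=(358,233),lidL=(247,152),lidtab=(276,147)).items():
    z=d['depth'][px[1],px[0]]; c,v=ray(px,d); Rc=Ro.from_euler('xyz',d['attitude'],degrees=True).as_matrix(); q=c+v*(z/-(Rc.T@v)[2]); L=q-O
    print(n,q.round(3),(np.array([L@Bx,L@By,L[2]])*1000).round(0))
E
```

```text
[[-0.    -0.232 -0.973]
 [-0.001 -0.973  0.232]
 [-1.     0.001 -0.   ]]
clk 0.15 tip balance frame mm [-563.   635.1  225.9] turn tool [-1.7614e+02  1.2000e-01 -2.0000e-02] F [-0.7  0.2 -0.9] j [ 93.1  20.6   0.6  -0.  -70.1 -16.5]
tool shift mm (tip; current axes) [ -73.1  679.7 -638.6]  (in desired axes) [ -74.1 -635.3  683. ]
vise_top [ 0.733 -0.324  0.099] [ 279. -130.   99.]
vise_low [ 0.603 -0.264  0.082] [ 137. -111.   82.]
vise2 [ 0.681 -0.261  0.083] [210. -85.  83.]
ringbox [ 0.365 -0.413  0.043] [ -46. -324.   43.]
jar [0.494 0.064 0.054] [-65. 169.  54.]
twz [ 0.416 -0.25   0.003] [ -46. -154.    3.]
lidL [ 0.56  -0.079  0.191] [ 41.  53. 191.]
lidtab [ 0.541 -0.129  0.198] [ 37.  -1. 198.]
```

```bash
sed -i 's/Rd=np.column_stack.*/Rd=np.column_stack([[0,0,-1],-By,-Bx])/' plan.py
python3 -m inch '[-0.06,0,0,3.9,0,0,0, -0.01,0.04,-0.035,0,0,0,0, 0,0.042,-0.040,0,0,0,0, 0,0.042,-0.040,0,0,0,0, 0,0.042,-0.040,0,0,0,0, 0,0.042,-0.040,0,0,0,0, 0,0.042,-0.040,0,0,0,0, 0,0.042,-0.040,0,0,0,0]'; python3 -c "
from plan import *
show(); go(.12,0,.29)"
```

```text
clock: 1.15
tool_pos: [0.3337, 0.2878, 0.4745]
orientation: [110.7, 89.7, -86.4]
force: [1.5, 0.3, 0.1]
opening: 0.0132
clk 1.15 tip balance frame mm [-283.8  334.9  296.5] turn tool [ 0.14 -0.12 -0.32] F [1.5 0.3 0.1] j [ 66.7  -4.7 -20.3   0.2 -74.7   6.2]
tool shift mm (tip; current axes) [   9.3  335.8 -403. ]  (in desired axes) [   6.5  335.9 -404.2]
```

```bash

python3 -m inch '[0,0.037,-0.045,0,0,0,0, 0,0.037,-0.045,0,0,0,0, 0,0.037,-0.045,0,0,0,0, 0,0.037,-0.045,0,0,0,0, 0,0.037,-0.045,0,0,0,0, 0,0.037,-0.045,0,0,0,0, 0,0.037,-0.045,0,0,0,0, 0,0.037,-0.045,0,0,0,0, 0,0.02,-0.02,0,0,0,0, 0,0,0,0,0,0,0]'; python3 -c "
from plan import *
show(); go(.12,0,.29); snap('wrist','w1');snap('scene','s1');snap('side','d1')"
```

```text
clock: 2.4
tool_pos: [0.6105, -0.1458, 0.4752]
orientation: [101.6, 89.9, -95.7]
force: [-0.4, 0.7, -0.1]
opening: 0.0006
clk 2.4 tip balance frame mm [108.9   3.5 297.2] turn tool [-0.01 -0.03 -0.13] F [-0.4  0.7 -0.1] j [  4.4  14.1   0.7   0.1 -76.6  68.3]
tool shift mm (tip; current axes) [  7.2   3.5 -11.1]  (in desired axes) [  7.2   3.9 -11.2]
```

View pics/w1.png

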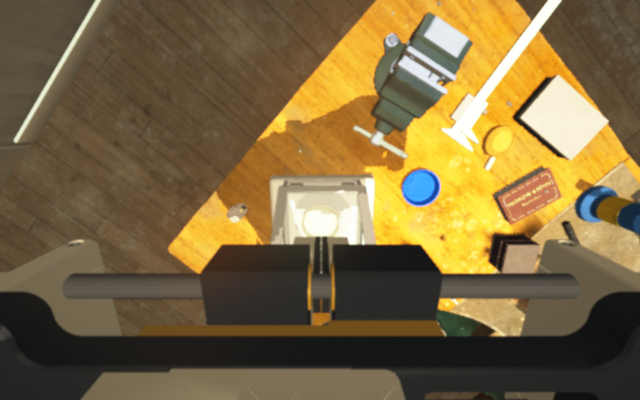

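View pics/s1.png

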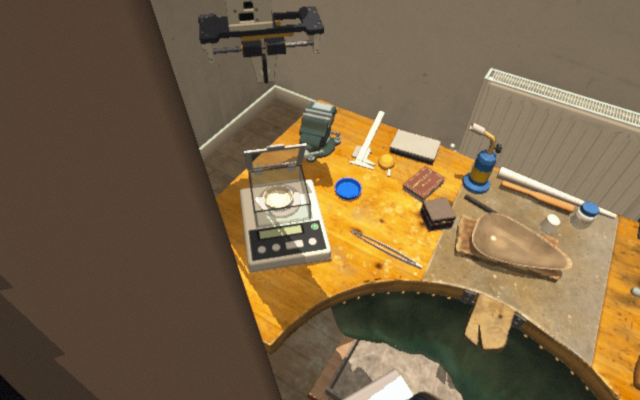

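View pics/d1.png

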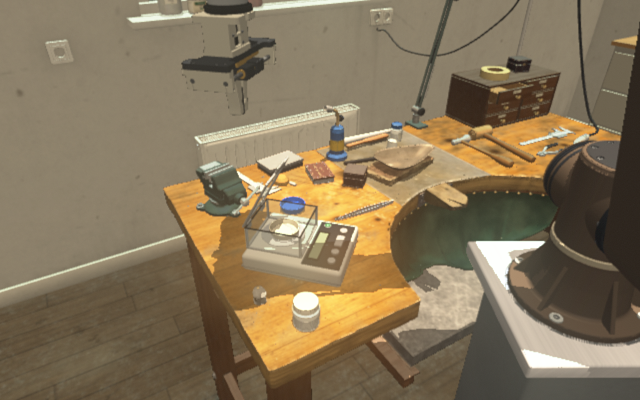

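```bash
python3 - <<'E'
import cv2
a=cv2.imread('pics/s1.png')[30:110,190:340];b=cv2.imread('pics/d1.png')[60:140,170:320]
import numpy as np
cv2.imwrite('pics/c3.png',cv2.resize(np.hstack([a[:,:100],b[:,30:130]]),(800,320),interpolation=cv2.INTER_CUBIC))
from plan import *
o,P,R=cur(); tip=P+R@[.178,0,0];print(tip,proj(tip,np.load('pics/s1.npz')),proj(tip,np.load('pics/d1.npz')))
E
```

```text
[ 0.60979002 -0.14393177  0.29822269] [[264.13137858  79.11948277]] [[239.22636752 112.13916539]]
```

View pics/c3.png

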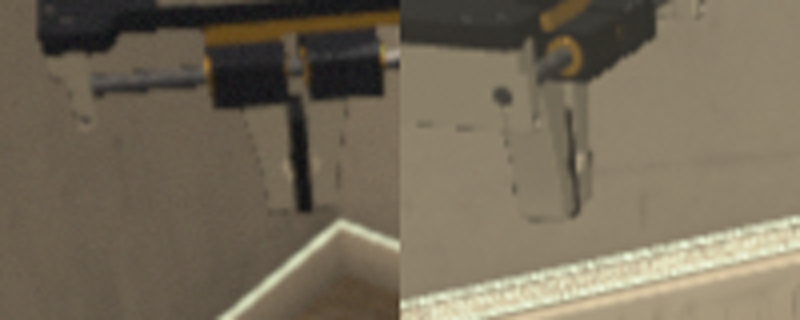

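```bash
python3 - <<'E'
from plan import *
import fit
S,D=np.load('pics/s1.npz'),np.load('pics/d1.npz')
print('tip tri',tri((265.3,82.5),S,(239.5,113.8),D))
def W2(q,k): return fit.W(q[:4],k)+[0,0,q[4]]
def res(q): return np.concatenate([proj(W2(q,k),d)[0]-v for c,d in((fit.c1,fit.S),(fit.c2,fit.D)) for k,v in c.items()])
r=least_squares(res,list(p)+[0],loss='soft_l1');print(r.x,np.degrees(r.x[3]),r.cost,W2(r.x,'bar')); print(r.fun.reshape(-1,2).round(1).tolist())
E
```

```text
tip tri [ 0.60909577 -0.14535658  0.29314766]
[ 0.5065984  -0.1190475  -0.29942775  1.09310408 -0.0040061 ] 62.63025063139924 9.057404564511515 [ 0.42852929 -0.10750564  0.0414939 ]
[[0.2, -0.4], [0.1, 0.1], [-0.0, -0.1], [0.1, 0.1], [-1.1, 0.7], [1.1, 1.3], [-1.6, -1.1], [0.9, -2.0], [1.1, 0.0], [-1.0, 0.4], [0.8, 0.0], [-0.5, -0.3], [-0.4, -0.1], [-0.4, -0.2], [-0.2, -0.1], [-0.2, 0.1], [0.6, 1.2], [0.5, -0.4], [0.4, 1.9], [-0.6, -0.7]]
```

```bash
python3 - <<'E'
import numpy as np
np.save('fit.npy',[.507,-.1183,-.2994,1.093])
from plan import *
show(); go(.09,0,.184)
d=105;prev=None
for a in np.linspace(62.6,0,15):
    r=np.radians(a); q=np.array([95-d*np.cos(r)+4*np.sin(r)+9.5,89+d*np.sin(r)+4*np.cos(r)])
    print(round(a,1),q.round(1), '' if prev is None else ('dx',-(q-prev)[1].round(1),'dz',-(q-prev)[0].round(1))); prev=q
E
```

```text
clk 2.55 tip balance frame mm [105.8   5.8 298.2] turn tool [ 0.04 -0.1  -0.09] F [ 0.1  1.3 -0.6] j [  4.6  13.9   0.6   0.1 -76.6  68.2]
tool shift mm (tip; current axes) [114.2   5.6  16. ]  (in desired axes) [114.2   6.1  15.5]
62.6 [ 59.7 184.1] 
58.1 [ 52.5 180.3] ('dx', np.float64(3.8), 'dz', np.float64(7.3))
53.7 [ 45.5 175.9] ('dx', np.float64(4.3), 'dz', np.float64(7.0))
49.2 [ 38.9 171.1] ('dx', np.float64(4.9), 'dz', np.float64(6.6))
44.7 [ 32.7 165.7] ('dx', np.float64(5.4), 'dz', np.float64(6.2))
40.2 [ 26.9 159.9] ('dx', np.float64(5.8), 'dz', np.float64(5.8))
35.8 [ 21.6 153.6] ('dx', np.float64(6.3), 'dz', np.float64(5.3))
31.3 [ 16.9 147. ] ('dx', np.float64(6.7), 'dz', np.float64(4.8))
26.8 [ 12.6 140. ] ('dx', np.float64(7.0), 'dz', np.float64(4.3))
22.4 [  8.9 132.6] ('dx', np.float64(7.3), 'dz', np.float64(3.7))
17.9 [  5.8 125.1] ('dx', np.float64(7.6), 'dz', np.float64(3.1))
13.4 [  3.3 117.2] ('dx', np.float64(7.8), 'dz', np.float64(2.5))
8.9 [  1.4 109.3] ('dx', np.float64(8.0), 'dz', np.float64(1.9))
4.5 [1.000e-01 1.012e+02] ('dx', np.float64(8.1), 'dz', np.float64(1.3))
0.0 [-0.5 93. ] ('dx', np.float64(8.2), 'dz', np.float64(0.6))
```

```bash

python3 -m inch '[0.038,0.003,0.005,0,0,0,0, 0.038,0.003,0.005,0,0,0,0, 0.034,0,0.005,0,0,0,0, 0.004,0,0,0,0,0,0, 0,0,0,0,0,0,0]'; python3 -c "
from plan import *
show(); go(.066,0,.184); snap('scene','s2');snap('side','d2')
import cv2
a=cv2.imread('pics/s2.png')[90:290,190:390];b=cv2.imread('pics/d2.png')[110:310,180:380]
cv2.imwrite('pics/c4.png',cv2.resize(np.hstack([a,b]),(800,400),interpolation=cv2.INTER_CUBIC))"
```

```text
clock: 3.18
tool_pos: [0.5923, -0.1398, 0.3645]
orientation: [-174.7, 89.5, -11.3]
force: [0.2, 0.1, 0.2]
opening: 0.0008
clk 3.17 tip balance frame mm [ 89.5   4.8 186.5] turn tool [ 0.49 -0.53  0.05] F [0.2 0.1 0.2] j [  5.1  15.8 -11.6   0.2 -62.   68.1]
tool shift mm (tip; current axes) [ 2.3  4.6 23.6]  (in desired axes) [ 2.5  4.6 21.9]
```

View pics/c4.png

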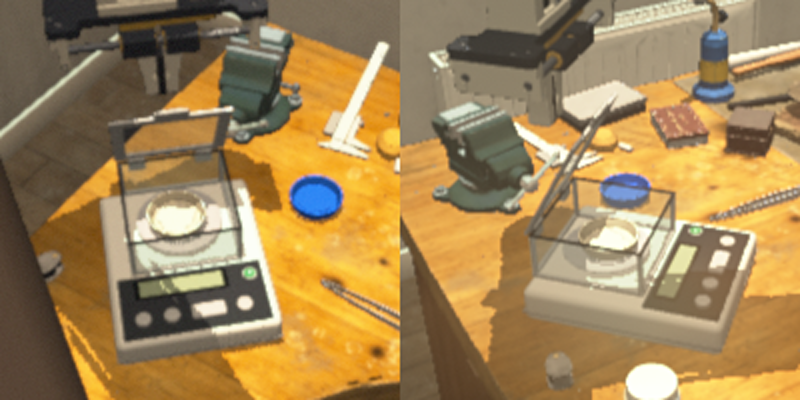

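The fingertip (left panel (160,92), right panel (543,120)) is behind the raised lid, level with its upper part. Next, contact and the first half of the swing.

```bash

python3 -m inch '[0.001,0.004,0.012,0.4,-0.5,0,0, 0.001,0,0.012,0,0,0,0, 0.002,0,0.006,0,0,0,0]'; python3 -c "
from plan import *
show(); go(.0525,0,.1803)"
```

```text
clock: 3.65
tool_pos: [0.5612, -0.135, 0.3627]
orientation: [-147.5, 89.7, 15.4]
force: [0.6, -0.3, -0.5]
opening: 0.0007
clk 3.65 tip balance frame mm [ 57.4   0.5 184.7] turn tool [ 0.01 -0.23  0.15] F [ 0.6 -0.3 -0.5] j [  5.9  13.1 -15.5  -0.1 -61.1  67. ]
tool shift mm (tip; current axes) [4.4 0.5 5. ]  (in desired axes) [4.4 0.1 4.2]
```

```bash

python3 -m inch '[0.0044,0,0.0045,0,0,0,0, 0.0043,0,0.007,0,0,0,0, 0.0049,0,0.0066,0,0,0,0, 0.0054,0,0.0062,0,0,0,0, 0.0058,0,0.0058,0,0,0,0]'; python3 -c "
from plan import *
show(); go(.0216,0,.1536); snap('scene','s3');snap('side','d3')
import cv2
a=cv2.imread('pics/s3.png')[90:290,190:390];b=cv2.imread('pics/d3.png')[110:310,180:380]
cv2.imwrite('pics/c5.png',cv2.resize(np.hstack([a,b]),(800,400),interpolation=cv2.INTER_CUBIC))"
```

```text
clock: 4.28
tool_pos: [0.5305, -0.1256, 0.3365]
orientation: [-152.3, 89.7, 10.5]
force: [-0.3, -0.6, -0.2]
opening: 0.0001
clk 4.28 tip balance frame mm [ 25.5   0.5 158.5] turn tool [ 0.02 -0.29  0.15] F [-0.3 -0.6 -0.2] j [  7.3  11.5 -21.4  -0.  -56.8  65.6]
tool shift mm (tip; current axes) [4.9 0.5 3.9]  (in desired axes) [ 4.9 -0.   3. ]
```

View pics/c5.png

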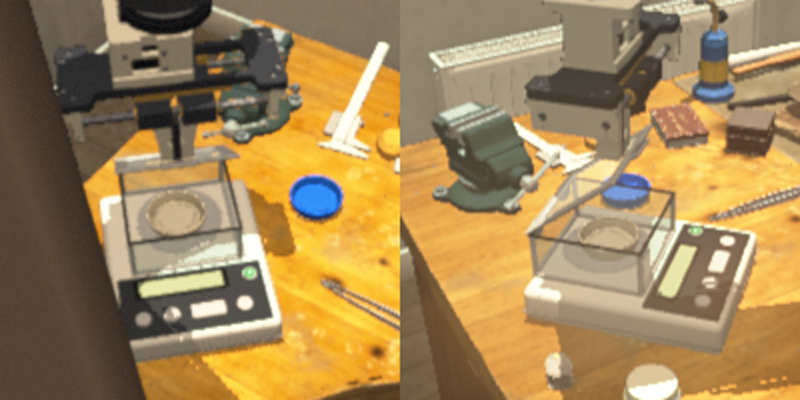

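The lid is coming down (right panel: free edge now at (645,135)), the fingertip at (612,150) rests on its outer face, and the balance has not moved. Continuing.

```bash

python3 -m inch '[0.005,0,0.0035,0,0,0,0, 0.0067,0,0.0048,0,0,0,0, 0.007,0,0.0043,0,0,0,0, 0.0073,0,0.0037,0,0,0,0, 0.0076,0,0.0031,0,0,0,0, 0.0078,0,0.0025,0,0,0,0]'; python3 -c "
from plan import *
show(); go(-.0005,0,.093)"
```

```text
clock: 5.12
tool_pos: [0.5085, -0.1186, 0.2922]
orientation: [-150.2, 89.7, 12.6]
force: [1.1, -0.2, 0.5]
opening: 0.0003
clk 5.12 tip balance frame mm [  2.3   0.6 114.2] turn tool [ 0.02 -0.27  0.15] F [ 1.1 -0.2  0.5] j [  8.4  12.2 -27.3  -0.  -50.2  64.5]
tool shift mm (tip; current axes) [21.2  0.7  2.9]  (in desired axes) [21.2  0.2  2. ]
```

```bash

python3 -m inch '[0.006,0,0.001,0,0,0,0, 0.006,0,0.0006,0,0,0,0, 0.005,0,0.0004,0,0,0,0, 0.003,0,0,0,0,0,0]'; python3 -c "
from plan import *
show(); go(-.0005,0,.093)"
```

```text
clock: 5.62
tool_pos: [0.5063, -0.1179, 0.2707]
orientation: [-150.8, 89.8, 12.1]
force: [-8.5, 4.6, 25.7]
opening: 0.0006
clk 5.62 tip balance frame mm [-0.1  0.5 92.7] turn tool [ 0.04 -0.2   0.11] F [-8.5  4.6 25.7] j [  8.5  13.5 -29.   -0.  -47.3  64.4]
tool shift mm (tip; current axes) [-0.3  0.5  0.4]  (in desired axes) [-0.3  0.2 -0.2]
```

```bash

python3 -m inch '[-0.001,0,0,0,0,0,0, -0.0004,0,0,0,0,0,0]'; python3 -c "
from plan import *
show()"
```

```text
clock: 5.88
tool_pos: [0.5066, -0.1179, 0.2724]
orientation: [-152.7, 89.7, 10.2]
force: [0.8, 0.1, 0.5]
opening: 0.0002
clk 5.88 tip balance frame mm [ 0.2  0.7 94.4] turn tool [ 0.05 -0.23  0.12] F [0.8 0.1 0.5] j [  8.5  13.4 -28.9  -0.  -47.5  64.4]
```

```bash

python3 -m inch '[-0.015,0,0,0,0,0,0, -0.02,0,0,0,0,0,0, 0,0.004,0.03,0,0,0,0, 0,0.004,0.03,0,0,0,0, 0,0.004,0.018,0,0,0,0, 0,0,0,0,0,0,0]'; python3 -c "
from plan import *
show(); go(-.078,-.012,.0475); snap('scene','s4');snap('side','d4')
import cv2
a=cv2.imread('pics/s4.png')[110:310,190:390];b=cv2.imread('pics/d4.png')[110:310,190:390]
cv2.imwrite('pics/c6.png',cv2.resize(np.hstack([a,b]),(800,400),interpolation=cv2.INTER_CUBIC))"
```

```text
clock: 6.62
tool_pos: [0.4276, -0.1064, 0.3124]
orientation: [-158.5, 89.5, 4.4]
force: [0.5, -0.1, 0.5]
opening: 0.0006
clk 6.62 tip balance frame mm [-77.9 -11.4 134.4] turn tool [ 0.07 -0.48  0.19] F [ 0.5 -0.1  0.5] j [ 11.9   2.9 -35.4   0.1 -51.2  61. ]
tool shift mm (tip; current axes) [86.9  0.8  0.8]  (in desired axes) [86.9 -0.  -1.4]
```

View pics/c6.png

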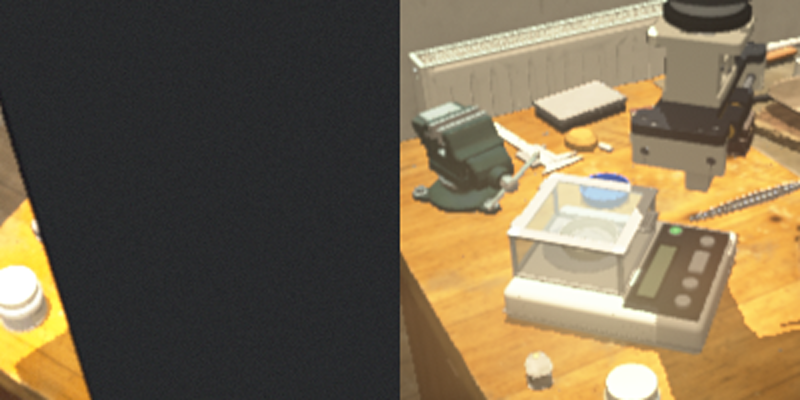

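```bash
python3 - <<'E'
from plan import *
import fit,cv2
D=np.load('pics/d4.npz')
im=cv2.imread('pics/d4.png'); 
q=np.load('fit.npy')
for a,c in((0,(0,255,0)),(.035,(0,0,255))):
    for k in('fl','fr','tab'):
        u=proj(fit.W([*q[:3],a],k)-[0.000,0,.0043],D)[0]; print(a,k,u.round(1))
u=proj(fit.W(q,'bar')-[0,0,.0043],D)[0];print('bar',u)
cv2.imwrite('pics/c7.png',cv2.resize(im[190:290,230:380],(750,500),interpolation=cv2.INTER_CUBIC))
E
```

```text
0 fl [301.6 239. ]
0 fr [319.5 206.2]
0 tab [317.4 222.8]
0.035 fl [301.5 237.2]
0.035 fr [319.4 204.5]
0.035 tab [317.3 220.8]
bar [339.15851153 240.70022688]
```

View pics/c7.png

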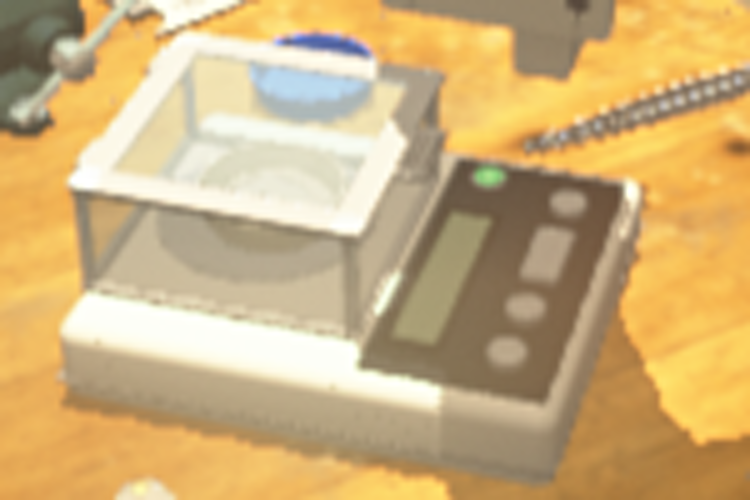

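```bash

python3 -m inch '[0.03,0,0,0,-0.4,0,0, 0.03,0,0,0,0,0,0, 0.02,0,0,0,0,0,0, 0,0,0,0,0,0,0]'; python3 -c "
from plan import *
show(); go(-.078,-.012,.0475); snap('side','d5')
import cv2
cv2.imwrite('pics/c8.png',cv2.resize(cv2.imread('pics/d5.png')[170:290,230:390],(800,600),interpolation=cv2.INTER_CUBIC))"
```

```text
clock: 7.22
tool_pos: [0.434, -0.1061, 0.2309]
orientation: [-142.7, 89.7, 20.2]
force: [-0.8, 0.2, 0.6]
opening: 0.0004
clk 7.22 tip balance frame mm [-72.5  -9.2  52.9] turn tool [ 0.11 -0.27  0.2 ] F [-0.8  0.2  0.6] j [ 11.7  10.5 -40.3  -0.1 -38.9  61.4]
tool shift mm (tip; current axes) [5.3 2.8 5.5]  (in desired axes) [5.4 2.1 4.6]
```

View pics/c8.png

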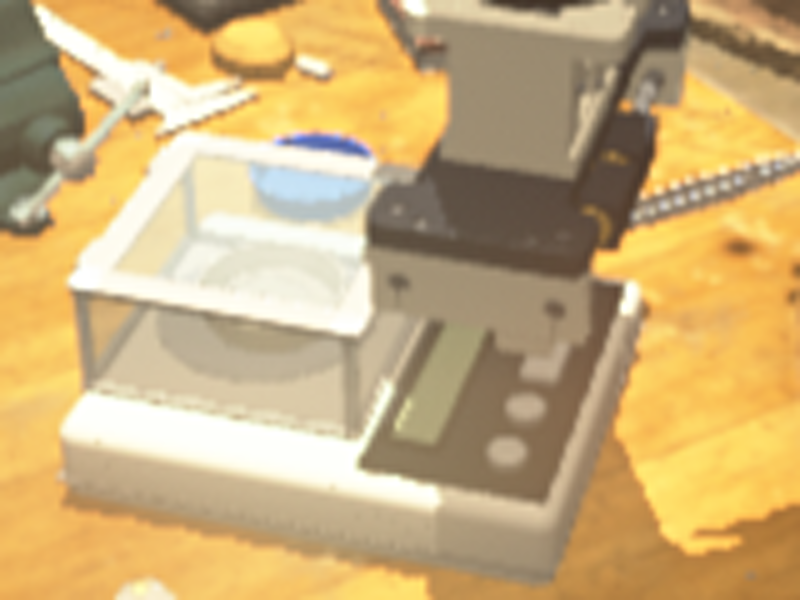

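The lid lies shut and the fingertip at (525,345) hangs over the bar key, drifted about 5 mm towards the display. I'll correct sideways first.

```bash

python3 -m inch '[0,0.0022,0.005,0.1,-0.2,0.1,0, 0,0,0,0,0,0,0]'; python3 -c "
from plan import *
show(); go(-.078,-.012,.0475)"
```

```text
clock: 7.52
tool_pos: [0.4297, -0.1067, 0.233]
orientation: [-145.2, 89.7, 17.7]
force: [-1.0, -0.2, -1.0]
opening: 0.0004
clk 7.53 tip balance frame mm [-76.6 -11.2  55. ] turn tool [ 0.03 -0.24  0.17] F [-1.  -0.2 -1. ] j [ 11.7  10.  -40.7  -0.  -39.1  61.2]
tool shift mm (tip; current axes) [7.5 0.8 1.5]  (in desired axes) [7.5 0.3 0.7]
```

```bash

python3 -m inch '[0.004,0.0005,0.001,0,0,0,0, 0.003,0,0.0003,0,0,0,0, 0.0015,0,0.0003,0,0,0,0]'; python3 -c "
from plan import *
show(); go(-.078,-.012,.0425)"
```

```text
clock: 7.9
tool_pos: [0.4283, -0.1066, 0.2252]
orientation: [-148.0, 89.5, 14.9]
force: [-0.2, 1.1, -0.1]
opening: 0.0006
clk 7.9 tip balance frame mm [-77.4 -11.3  47.2] turn tool [ 0.04 -0.4   0.25] F [-0.2  1.1 -0.1] j [ 11.8  10.6 -41.4  -0.  -37.6  61.1]
tool shift mm (tip; current axes) [4.7 0.8 0.6]  (in desired axes) [ 4.7 -0.  -0.7]
```

```bash

python3 -m inch '[0.0015,0,0.0002,0,0,0,0, 0.0012,0,0,0,0,0,0, 0.0010,0,0,0,0,0,0]'; python3 -c "
from plan import *
show()"
```

```text
clock: 8.28
tool_pos: [0.4282, -0.1065, 0.2214]
orientation: [-149.0, 89.5, 13.9]
force: [-1.6, 0.5, 3.1]
opening: 0.0005
clk 8.28 tip balance frame mm [-77.6 -11.3  43.4] turn tool [ 0.05 -0.39  0.24] F [-1.6  0.5  3.1] j [ 11.8  10.9 -41.6  -0.  -37.   61.1]
```

```bash

python3 -m inch '[0.0008,0,0,0,0,0,0]'; python3 -m inch '[0.0006,0,0,0,0,0,0]'; python3 -c "
from plan import *
show()"
```

```text
clock: 8.4
tool_pos: [0.4282, -0.1065, 0.2207]
orientation: [-149.5, 89.5, 13.4]
force: [-2.9, 1.8, 10.3]
opening: 0.0002
clock: 8.52
tool_pos: [0.4283, -0.1065, 0.2206]
orientation: [-150.6, 89.5, 12.3]
force: [-4.4, 1.7, 14.9]
opening: 0.0007
clk 8.53 tip balance frame mm [-77.5 -11.3  42.6] turn tool [ 0.07 -0.39  0.22] F [-4.4  1.7 14.9] j [ 11.8  11.  -41.7  -0.  -36.8  61.1]
```

```bash

python3 -m inch '[0.0004,0,0,0,0,0,0, 0.0004,0,0,0,0,0,0]'; python3 -m inch '[-0.002,0,0,0,0,0,0, -0.006,0,0,0,0,0,0, -0.03,0,0,0,0,0,0, -0.05,0,0,0,0,0,0, -0.05,0,0,0,0,0,0, -0.05,0,0,0,0,0,0, -0.02,-0.04,0,0,0,0,0, 0,-0.05,0,0,0,0,0, 0,-0.05,0,0,0,0,0, 0,-0.05,0,0,0,0,0, 0,-0.05,0,0,0,0,0, 0,-0.05,0,0,0,0,0, 0,0,0,0,0,0,0]'; python3 -c "
from plan import *
show(); snap('side','d6');snap('scene','s6')
import cv2
a=cv2.imread('pics/s6.png')[110:310,190:390];b=cv2.imread('pics/d6.png')[110:310,190:390]
cv2.imwrite('pics/c9.png',cv2.resize(np.hstack([a,b]),(800,400),interpolation=cv2.INTER_CUBIC))"
```

```text
clock: 8.78
tool_pos: [0.4282, -0.1065, 0.2207]
orientation: [-151.9, 89.5, 11.0]
force: [-3.5, 1.7, 9.2]
opening: 0.0004
clock: 10.4
tool_pos: [0.5125, 0.1781, 0.4407]
orientation: [-140.2, 89.4, 22.6]
force: [-0.2, -0.6, -0.3]
opening: 0.0002
clk 10.4 tip balance frame mm [-80.6 286.1 262.7] turn tool [-0.09 -0.5   0.41] F [-0.2 -0.6 -0.3] j [ 39.9   6.5 -13.2   0.2 -69.6  32.7]
```

View pics/c9.png

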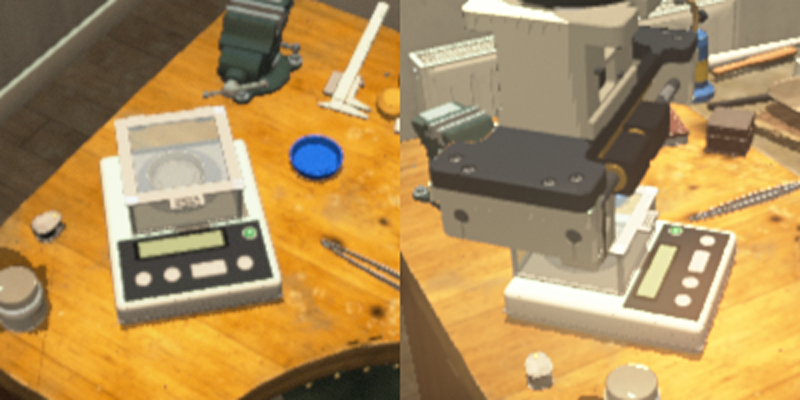

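```bash
python3 - <<'E'
from plan import *
import fit,cv2
D=np.load('pics/s6.npz'); q=np.load('fit.npy'); off=np.array([190,120])
a=cv2.resize(cv2.imread('pics/s6.png')[120:280,190:350],(600,600),interpolation=cv2.INTER_CUBIC)
cv2.imwrite('pics/c10.png',a)
f=lambda P:((proj(P-[0,0,.0043],D)[0]-off+.5)*3.75-.5).round(0)
c,s=np.cos(q[2]),np.sin(q[2])
for al in(0,.035,.07):
    for d,yy,n in((.118,.059,'fl'),(.118,-.059,'fr'),(0,.059,'bl'),(0,-.059,'br')):
        L=[.095-d*np.cos(al)+.004*np.sin(al),yy,.089+d*np.sin(al)+.004*np.cos(al)]
        print(al,n,f(np.array([q[0]+c*L[0]-s*L[1],q[1]+s*L[0]+c*L[1],L[2]])))
for k in('k1','bar','k3'): print(k,f(fit.W(q,k)))
E
```

```text
0 fl [236. 349.]
0 fr [461. 318.]
0 bl [216. 189.]
0 br [422. 163.]
0.035 fl [236. 344.]
0.035 fr [461. 312.]
0.035 bl [216. 189.]
0.035 br [422. 163.]
0.07 fl [235. 338.]
0.07 fr [461. 307.]
0.07 bl [216. 189.]
0.07 br [422. 163.]
k1 [269. 487.]
bar [392. 468.]
k3 [459. 457.]
```

View pics/c10.png

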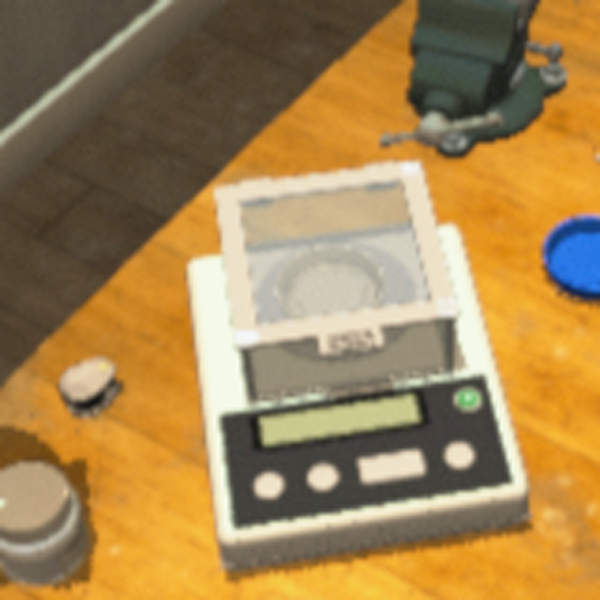

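```bash
python3 - <<'E'
import cv2,numpy as np
b=cv2.imread('pics/s6.png')[195:225,245:320];a=cv2.imread('pics/scene0.png')[195:225,245:320]
cv2.imwrite('pics/c11.png',cv2.resize(np.vstack([a,b]),(750,600),interpolation=cv2.INTER_NEAREST))
E
```

```text
(no output)
```

View pics/c11.png

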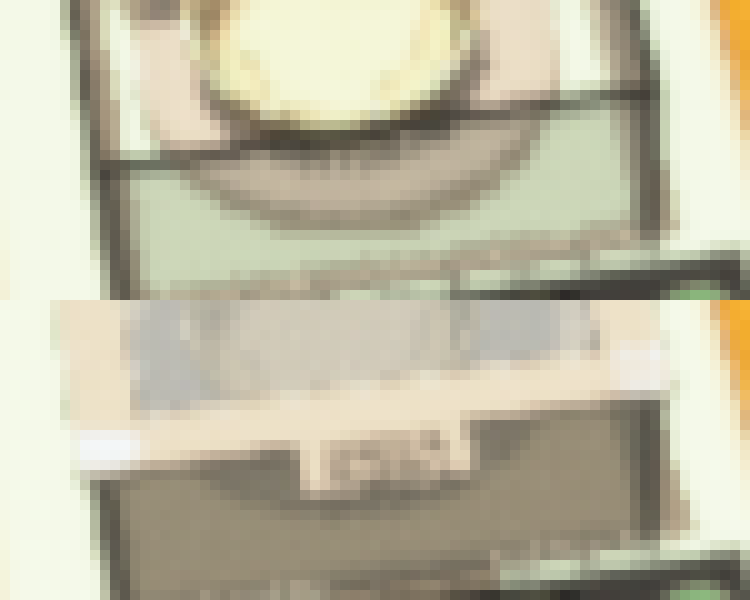

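```bash
python3 -c "
from plan import *
show(); print(ctrl.close_job())"
```

```text
clk 10.5 tip balance frame mm [-80.7 283.6 263. ] turn tool [-0.18 -0.49  0.41] F [-0.6 -0.5 -0.6] j [ 39.8   6.4 -13.3   0.2 -69.7  32.8]
the job is handed in; nothing more can be done
None
```

I swung the lid shut with the closed fingertips, pressed the tare key to its stop, let it come up, moved the arm clear and handed the job in at 10.5 s. No verdict was reported.

- **Lid:** The last vertical force reading at shutting was about 26 N, higher than I meant but under the 35 N limit. An enlarged before-and-after crop puts its front edge on the rim to within about 0.3 px; 0.035 rad open would have shifted it about 1.6 px.
- **Tare key:** The fingertip went down to 42.6 mm above the bench, and the vertical force read 9–15 N while the key was held there. I could not read the key's travel directly, so full depth is judged from height and force.
- **Surroundings:** In the final scene view the keys, the balance and the nearby things visible there are where they were, to within a pixel. The dish appears in place through the lid, but I did not measure its position.
- **Disagreement:** Camera heights came out 4–5 mm lower than the arm's readings and the stated dimensions. I corrected for this using the fingertip and the keys.

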